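# Stop the bench shaker, free its cover and hold it open

### The job

Stop the bench shaker: slide its speed slider all the way forward, to the line at the front edge. Then tug the cover up by its barrel grip to learn if it is caught; if it will not come, press the release key right down (only after the tug), then lift the cover by its grip to at least 45 degrees and finish while still holding it there by the grip. Do not open the cover before the slider is at its line, and leave the bottle, the cup and the jar beside the shaker where they stand.

Things in the scene. Friction and masses are not known exactly. Their poses are not given: they have to be found in the camera images.
- shaker: Fixed grey and white bench shaker: x -95 (front) to +125 mm, y -190 to +150, 85 high. Origin on the bench under it; x to its back, y to its left seen from the front, z up. Left: a well under the cover. Right: flat deck with the speed slider near its right edge and the release key beside the cover. A concealed catch may or may not hold the cover; it cannot be seen.
- speed (a joint): Position of the speed slider along its slot in m: 0 = stopped (against the front end, at the long line), 0.075 = fastest (back end); grows along the shaker's +x. Slides with about 1.5 N of friction and stays where it is left.
- speed_grip (a point): Centre of the slider's black grip, a block 18 mm (along the slot) x 28 mm x 34 mm high, standing on the deck at shaker y = -140 mm; its centre is 17 mm above its foot. Axes parallel to the shaker's.
- release (a joint): Travel of the release key in m: 0 = up, 0.010 = fully down. It moves straight down, takes 3 to 6 N, and stays down when pressed. Fully down it pushes the catch clear of the cover, and the catch then stays clear.
- release_top (a point): Centre of the top of the release key: a plain grey square cap 28 x 28 mm, 14 mm proud of the deck, at shaker x = -50, y = -55 mm. The cover's right edge is 35 mm to its left, the slider grip 85 mm to its right.
- cover (a joint): Angle of the cover in rad: 0 = shut, grows as it opens upward, stop at 1.2. It weighs about 0.4 kg (2 N or so at the grip) and falls shut when let go. If caught, it rises only 0.02 to 0.04 rad (5 to 10 mm at the grip) and then stops hard; if not, it lifts freely.
- cover_handle (a point): Centre of the cover's bare-metal barrel grip: cylinder 22 mm in diameter, 36 long, axis along shaker y, on a 14 mm wide stem at shaker y = +60, 40 mm ahead of the box's front, 90 mm above the bench when shut. Pinch it from above by its flat ends (it then pivots between the fingers as the cover turns) or across its diameter. Its axes turn with the cover.
- cover_hinge (a point): Middle of the cover's hinge line, which runs along the shaker's y at the cover's back edge, 85.5 mm above the bench. The grip's centre is 230 mm from it. The cover is a 180 x 160 x 8 mm white plate with a clear window.
- reagent: Bystander: amber bottle 52 mm in diameter, 110 mm high, left of the shaker. Origin at the centre of its underside.
- beaker: Bystander: white cup 64 mm in diameter, 85 mm high, right of the shaker. Origin at the centre of its underside.
- jar: Bystander: white jar 60 mm in diameter, 70 mm high, left of the shaker near its front. Origin at the centre of its underside.

How it is judged (in metres and radians):
On the way, in this order (a step that is already met when the one before it is completed fails the run):
1. the speed slider is against its front end, at the line (value of joint speed below 0.006 m and value of joint cover below 0.01 rad), for 0.2 s.
2. the cover is tugged up, at least through its play, before the release key is touched (value of joint cover above 0.012 rad and value of joint release below 0.003 m and contact force between the fingers and cover above 0.5 N), for 0.1 s.
3. the cover is lifted to about 45 degrees (over 0.7 rad) by the fingers (value of joint cover above 0.7 rad and contact force between the fingers and cover above 0.5 N), for 0.2 s.
At the end, for the whole second after the job is handed in: The cover is held still at more than 0.7 rad (40 degrees) by the fingers at its grip (grasp point within 60 mm of the grip's centre, contact force over 0.5 N), propped by nothing else; the slider is within 6 mm of its front end; the bottle, cup and jar stand within 40 mm of where they were (all of step 3 and velocity of joint cover between -0.1 and 0.1 rad/s and distance between the grasp point and cover_handle below 0.06 m and value of joint speed below 0.006 m and contact force between each of reagent, beaker, jar and cover below 0.05 N and distance of each of reagent, beaker, jar from where it was at the start of the episode below 0.04 m and angle between each of reagent, beaker, jar's own z axis and vertical below 0.3 rad); the arm keeps its last pose, push and grip.
It fails at once if the cover is opened while the speed slider is not at its line (value of joint cover above 0.08 rad and value of joint speed above 0.008 m).
It fails at once if a bystander is knocked over or shifted by more than 40 mm (distance of any of reagent, beaker, jar from where it was at the start of the episode above 0.04 m or angle between any of reagent, beaker, jar's own z axis and vertical above 0.3 rad).
It also fails if it takes over 69 s, if anything falls off the work surface, if the arm or the gripper's body presses on something with over 40 N, if the wrist force passes 120 N, or if a joint passes its speed limit or range.

### The arm

A 6-joint arm with a two-finger parallel gripper is mounted at the origin on the work surface. World frame = base frame: x ahead of the robot, y to its left, z up, the work surface at z = 0. Lengths are in mm, angles in rad, forces in N, time in s.
With the tool pointing down it reaches from about 425 to 950 mm from the base axis. Payload 3.5 kg.
Tool frame: the origin (TCP) lies midway between the tips of the shut fingers; the grasp point (between the pads) lies manip.pinch_z behind it (manip.pinch_z is the distance from the TCP to the grasp point, in mm); x points along the fingers, y is the direction in which the jaws open and shut, and the axes are right-handed (so a half turn about x gives the same grasp; the last joint's range is limited). The gripper opens to 85 mm and grips with 20 to 120 N. Pads are 22 mm wide; open, the fingers measure 114 mm over their backs; the gripper's body (76 mm by 85 mm) begins 54 mm behind the grasp point. The pads swing forward as they close: fully open they stand 13 mm farther back than shut.
Start: joints at [-1.429, 0.286, 1.577, -0, 1.279, -0.15], TCP at [194.206, -646.444, 199.225] pointing down, gripper open.
Joint ranges: [-2.77, 2.77], [-0.9, 2.22], [0.21, 2.48], [-1.53, 4.67], [0.24, 2.81], [-2.84, 2.84]. Speed limits (rad/s): [2.79, 2.79, 3.14, 3.14, 3.14, 3.14].

### API

Orientations are given as a rotation vector (axis times angle).
In Python, from station import get_state, imaging, ticket, manip gives the robot as it stands. The module is installed in compiled form; this text tells all that it offers.
- The arm moves only by the shell command python3 -m crank 'ROWS' [OPENING]. ROWS is JSON, a list of rows, each an object of numbers: "dx", "dy", "dz": the shift along the tool's x, y, z in m; "rx", "ry", "rz": the turn, a rotation vector about the tool's x, y, z in degrees. In form: [{"dx": .., "dy": .., "dz": .., "rx": .., "ry": .., "rz": ..}, ...]. A call has 1 to 10 rows; each row is the pose to reach, as a shift and turn from the pose commanded when the call began, along the tool's axes at that moment; what a row does not reach only later rows make up. A row lasts 1/10 s, in which the tool goes at most 50 mm and 8.59 degrees, less where a joint would pass 70% of its speed; a pose out of reach is approached as far as the arm can. A call with a gripper value outside its range is refused whole. OPENING is the closure, from 0 (fully open) to 1 (shut), set as the call begins (- or left out, the last holds). The fingers move at their own pace and stop on an object; the grip force is fixed at half the most. Time passes only in rows, so rows that repeat a pose let the fingers close. It gives the time, the measured TCP pose, the force and the opening at its end, in the units of the state.
- get_state(): the state, without advancing time (a new reading comes with each control period).
- imaging.camera(name): name is "side" or "top"; returns a dict with "img" (420x560x3 uint8, blue, green, red), "fovy" (degrees; the focal length in pixels is half the picture's height over the tangent of half this angle, whatever the lens; pixels are square), "cx", "cy" (the principal point, pixels), "R" (3x3) and "t" (3): a world point X has camera coordinates R X + t. Camera axes: x right, y down, z forward; pixel columns grow to the right and rows downward; lengths in mm; the calibration is good to about 2 mm. A picture is of the moment at which its call begins. There is no depth.
- ticket.close_job(): hands the job in, once; it reports no verdict.
Trained networks look in a picture, given as the dict that the camera call returned (one of the last four; its "shot" number tells which), for a name from the list of things; names that differ only in an ending like _2 or _b are one class to them, and where a whole thing is asked for, a point or a joint stands for the part that bears it (a point fixed in the world has none). Each returns a list of dicts, best first, with "conf" (0 to 1); they miss things now and then, are a little off and sometimes report something else, mostly with a low value. They report only what shows in the picture. A call takes as long as a camera call.
- imaging.silhouettes(picture, thing): "region" (420x560 bool, what is visible of it) and "uv" ([column, row] in pixels, amid what is visible of it).
The state is a dict: "time": time; "q": joint angles; "qvel": joint speeds; "joint_torque": joint torques, N m; "ee_pos": TCP position; "eef_rot": TCP orientation; "contact_force": force on the tool from outside, world axes, zero at the start; "moment": the same for the moment, N m; "width": finger opening in mm.
Only numpy, scipy, OpenCV 4.12 (cv2) and the standard library are available. Lean on these libraries where they do the work, as an engineer would, in place of code of your own. Each camera call takes 0.05 s, during which the arm holds its last target. There are 200 camera calls.

## Working session

There is one attempt and no reset: what is moved stays moved. The work goes in short steps, Python scripts to look and compute and a shell command to move; the robot and the scene stay as the last step left them, time stands still between calls to the robot, and variables do not carry over. Pictures are saved under pics/ and viewed, about 8 in all and at most 12, crops included, and the job is handed in when it is done.

```bash
mkdir -p pics; cat > h.py <<'E'
import numpy as np, cv2
from station import get_state, imaging, ticket, manip
def K(p):
    f=210/np.tan(np.radians(p["fovy"])/2); return np.array([[f,0,p["cx"]],[0,f,p["cy"]],[0,0,1]])
def proj(p,X): 
    c=np.atleast_2d(X)@np.array(p["R"]).T+np.array(p["t"]); u=c@K(p).T; return u[:,:2]/u[:,2:]
def onz(p,uv,z):
    R=np.array(p["R"]);C=-R.T@np.array(p["t"]); d=R.T@np.linalg.inv(K(p))@[*uv,1]; return C+d*(z-C[2])/d[2]
E
python3 - <<'E'
from h import *
s=get_state(); print({k:np.round(v,3) for k,v in s.items()}, manip.pinch_z)
P={}
for n in("side","top"):
    p=imaging.camera(n);P[n]=p;cv2.imwrite(f"pics/{n}0.png",p["img"])
    R=np.array(p["R"]);print(n,p["fovy"],p["cx"],p["cy"],"C",-R.T@p["t"])
    for t,z in [("shaker",85),("speed_grip",119),("release_top",99),("cover_handle",95),("cover",90),("reagent",110),("beaker",85),("jar",70)]:
        r=imaging.silhouettes(p,t)
        for d in r[:2]: print(n,t,round(d["conf"],2),np.round(d["uv"]),d["region"].sum(),np.round(onz(p,d["uv"],z)))
E
```

```text
{'time': np.float64(0.0), 'q': array([-1.429,  0.287,  1.578,  0.   ,  1.279, -0.15 ]), 'qvel': array([ 0.001, -0.   , -0.002,  0.   ,  0.001,  0.   ]), 'joint_torque': array([-0.0000e+00, -4.0599e+01, -2.9263e+01, -0.0000e+00,  6.0000e-03,
        0.0000e+00]), 'ee_pos': array([ 194.114, -645.726,  197.819]), 'eef_rot': array([ 2.066,  0.306, -2.066]), 'contact_force': array([-0.208,  0.77 , -0.765]), 'moment': array([-0.067, -0.016, -0.038]), 'width': np.float64(85.325)} 18.700000000000003
side 44.26541984464387 278.35986208619306 204.19219119928383 C [503.7351222  694.22570796 880.40071983]
side shaker 0.97 [284. 185.] 14187 [607. -34.  85.]
side speed_grip 0.71 [307. 128.] 134 [ 578. -184.  119.]
side release_top 0.53 [318. 153.] 187 [ 547. -129.   99.]
side cover_handle 0.21 [286. 193.] 5373 [597.  -6.  95.]
side cover 0.86 [286. 196.] 5320 [596.  -2.  90.]
side beaker 0.56 [298.  98.] 673 [ 617. -328.   85.]
side jar 0.91 [312. 268.] 1080 [523. 150.  70.]
top 43.69087176050637 274.74651611244747 208.5359458438364 C [ 501.94570705   22.01086399 1380.02008943]
top shaker 0.6 [325. 207.] 12313 [611. -98.  85.]
top release_top 0.52 [338. 233.] 130 [ 544. -127.   99.]
top cover_handle 0.73 [297. 210.] 4864 [604. -27.  95.]
top cover 0.95 [296. 209.] 4792 [606. -25.  90.]
top reagent 0.89 [230. 188.] 397 [658. 134. 110.]
top beaker 0.79 [428. 203.] 552 [ 615. -354.   85.]
top jar 0.7 [236. 246.] 424 [516. 124.  70.]
top jar 0.48 [377. 216.] 100 [ 587. -228.   70.]
```

```bash
python3 - <<'E'
import cv2
a=cv2.imread("pics/top0.png")[140:290,190:460];cv2.imwrite("pics/t0c.png",cv2.resize(a,None,fx=2.9,fy=2.9,interpolation=2))
a=cv2.imread("pics/side0.png")[70:320,170:420];cv2.imwrite("pics/s0c.png",cv2.resize(a,(600,600),interpolation=2))
E
```

```text
(no output)
```

View pics/t0c.png

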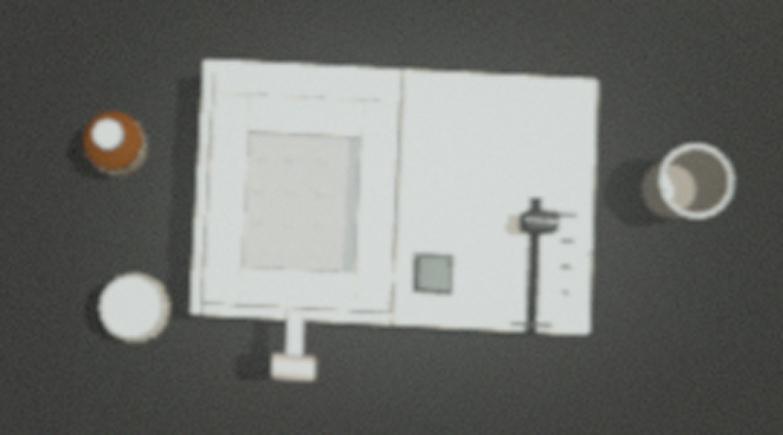

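View pics/s0c.png

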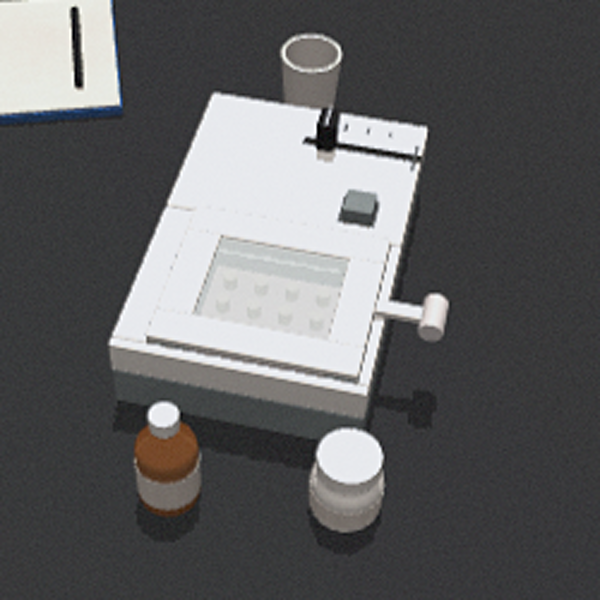

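The top view shows the shaker turned slightly. In crop pixels, its corners are near (204,60), (598,79), (590,333) and (190,313), the handle is at (294,368), the key at (434,273) and the slider at about (537,222), toward the back. The side view agrees. Next I fit the pose.

```bash
python3 - <<'E'
from h import *
from scipy.optimize import least_squares
pt=imaging.camera("top");ps=imaging.camera("side")
M=[(-95,-190,85),(125,-190,85),(125,150,85),(-95,150,85),(-135,60,90),(-50,-55,99)]
T=np.array([(590,333),(598,79),(204,60),(190,313),(294,368),(434,273)])/2.9+[190,140]
S=np.array([(428,126),(215,95),(112,348),(368,390),(433,316),(360,198)])/2.4+[170,70]
M=np.array(M,float)
def W(v,m=M):
    c,s=np.cos(v[2]),np.sin(v[2]); m=np.atleast_2d(m); return np.c_[v[0]+c*m[:,0]-s*m[:,1],v[1]+s*m[:,0]+c*m[:,1],m[:,2]]
f=lambda v:np.r_[(proj(pt,W(v))-T),(proj(ps,W(v))-S)].ravel()
r=least_squares(f,[600,-50,0],x_scale=[10,10,.1],loss="soft_l1");v=r.x
print(v,np.degrees(v[2]));print(np.round(f(v).reshape(-1,2),1).tolist())
np.save("v.npy",v)
for sp in (0,.0375,.075): pass
g=onz(pt,np.array([541,218])/2.9+[190,140],119);c,s=np.cos(v[2]),np.sin(v[2]);print("slider top W",g,"in shaker",np.array([[c,s],[-s,c]])@(g[:2]-v[:2]))
g=onz(ps,np.array([328,115])/2.4+[170,70],119);print("slider side",g,np.array([[c,s],[-s,c]])@(g[:2]-v[:2]))
e=lambda xy:np.array([[c,s],[-s,c]])@(xy-v[:2])
g=onz(pt,np.array([531,324])/2.9+[190,140],85);print("line",e(g[:2]))
for n,z,uv in(("reagent",110,None),):pass
print("handle,key,",W(v,M[4:]))
from scipy.spatial.transform import Rotation as R
print(R.from_rotvec(get_state()["eef_rot"]).as_matrix().round(3))
E
```

```text
[ 5.95118940e+02 -7.92520403e+01 -6.45174856e-02] -3.696579631180309
[[-0.2, 0.5], [-0.3, -0.4], [-0.6, -0.3], [-0.3, 0.6], [-0.4, -0.2], [0.1, 0.0], [0.5, -0.8], [-1.0, -2.4], [-1.3, -2.9], [0.4, 0.5], [0.6, -0.7], [0.3, 0.2]]
slider top W [ 585.398155   -218.42694454  119.        ] in shaker [  -0.72757417 -139.51207211]
slider side [ 584.21061464 -217.57174456  119.        ] [  -1.96778089 -138.73521538]
line [ -88.62068029 -140.35528764]
handle,key, [[ 464.26817625  -10.67305287   90.        ]
 [ 541.67696648 -130.91397433   99.        ]]
[[ 0.     0.288 -0.958]
 [-0.    -0.958 -0.288]
 [-1.     0.    -0.   ]]
```

```bash
python3 -m crank '[{"dy":-0.02,"dz":-0.033,"rx":4},{"dy":-0.045,"dz":-0.075,"rx":8},{"dy":-0.07,"dz":-0.117,"rx":12},{"dy":-0.095,"dz":-0.16,"rx":16},{"dy":-0.12,"dz":-0.2,"rx":20.4},{"dy":-0.145,"dz":-0.243,"rx":20.4},{"dy":-0.17,"dz":-0.285,"rx":20.4},{"dy":-0.195,"dz":-0.327,"rx":20.4},{"dy":-0.22,"dz":-0.368,"rx":20.4},{"dy":-0.24,"dz":-0.402,"rx":20.4}]' 0
python3 - <<'E'
from h import *
from scipy.spatial.transform import Rotation as R
s=get_state();A=R.from_rotvec(s["eef_rot"]).as_matrix();print(s["ee_pos"],A.round(3),s["contact_force"],s["q"]);print("to slider",A.T@(np.array([585,-218,150])-s["ee_pos"]))
E
```

```text
[ 194.22764116 -646.44525795  199.26513371] [[ 0.     0.288 -0.958]
 [-0.    -0.958 -0.288]
 [-1.     0.    -0.   ]] [0.11459077 0.24782076 0.04866387] [-1.42897166e+00  2.86249679e-01  1.57668768e+00  1.00348404e-05
  1.27860247e+00 -1.50003852e-01]
to slider [  49.24994323 -297.90768365 -497.51470733]invalid input at $[0]: expected keys dx, dy, dz, rx, ry, rz
```

```bash
python3 -m crank '[{"dx":0,"dy":-0.02,"dz":-0.033,"rx":4,"ry":0,"rz":0},{"dx":0,"dy":-0.045,"dz":-0.075,"rx":8,"ry":0,"rz":0},{"dx":0,"dy":-0.07,"dz":-0.117,"rx":12,"ry":0,"rz":0},{"dx":0,"dy":-0.095,"dz":-0.16,"rx":16,"ry":0,"rz":0},{"dx":0,"dy":-0.12,"dz":-0.2,"rx":20.4,"ry":0,"rz":0},{"dx":0,"dy":-0.145,"dz":-0.243,"rx":20.4,"ry":0,"rz":0},{"dx":0,"dy":-0.17,"dz":-0.285,"rx":20.4,"ry":0,"rz":0},{"dx":0,"dy":-0.195,"dz":-0.327,"rx":20.4,"ry":0,"rz":0},{"dx":0,"dy":-0.22,"dz":-0.368,"rx":20.4,"ry":0,"rz":0},{"dx":0,"dy":-0.24,"dz":-0.402,"rx":20.4,"ry":0,"rz":0}]' 0
cat > g.py <<'E'
from h import *
import sys
from scipy.spatial.transform import Rotation as R
s=get_state();A=R.from_rotvec(s["eef_rot"]).as_matrix();v=np.load("v.npy");c,n=np.cos(v[2]),np.sin(v[2])
S=np.array([[c,-n,0],[n,c,0],[0,0,1]])
print("t",s["time"],"TCP",s["ee_pos"].round(1),"shaker frame",(S.T@(s["ee_pos"]-[v[0],v[1],0])).round(1),"F(shaker)",(S.T@s["contact_force"]).round(1),"w",s["width"])
print("tool axes in shaker",(S.T@A).round(3).tolist())
if len(sys.argv)>3:
    g=S@np.array(list(map(float,sys.argv[1:4])))+[v[0],v[1],0];print("delta tool",(A.T@(g-s["ee_pos"])).round(1))
E
python3 g.py -1 -140 150
```

```text
time: 2.0
ee_pos: [511.6, -298.8, 199.6]
eef_rot: [-2.19, 0.069, 2.189]
contact_force: [-0.7, -0.4, -0.3]
width: 85.3
t 2.0 TCP [ 511.6 -298.8  199.6] shaker frame [ -69.2 -224.5  199.6] F(shaker) [-0.6 -0.5 -0.3] w 85.2783227671126
tool axes in shaker [[0.001, 0.001, -1.0], [-0.0, -1.0, -0.001], [-1.0, 0.0, -0.001]]
delta tool [ 49.6 -84.4 -68.3]
```

```bash
python3 -m crank '[{"dx":0,"dy":-0.034,"dz":-0.028,"rx":0,"ry":0,"rz":0},{"dx":0.01,"dy":-0.068,"dz":-0.055,"rx":0,"ry":0,"rz":0},{"dx":0.03,"dy":-0.0845,"dz":-0.0683,"rx":0,"ry":0,"rz":0},{"dx":0.045,"dy":-0.0845,"dz":-0.0683,"rx":0,"ry":0,"rz":0},{"dx":0.045,"dy":-0.0845,"dz":-0.0683,"rx":0,"ry":0,"rz":0},{"dx":0.045,"dy":-0.0845,"dz":-0.0683,"rx":0,"ry":0,"rz":0}]' 0
python3 g.py -1 -140 95
python3 - <<'E'
from h import *
a=imaging.camera("side")["img"][70:230,230:390];b=imaging.camera("top")["img"][130:290,290:450]
cv2.imwrite("pics/c1.png",cv2.resize(np.hstack([a,b]),(800,400),interpolation=2))
E
```

```text
time: 2.6
ee_pos: [583.1, -221.8, 154.0]
eef_rot: [-2.187, 0.071, 2.189]
contact_force: [0.6, -0.0, 0.5]
width: 85.3
t 2.6 TCP [ 583.1 -221.8  154. ] shaker frame [  -2.9 -143.   154. ] F(shaker) [0.6 0.  0.5] w 85.31187745950066
tool axes in shaker [[-0.001, -0.001, -1.0], [0.0, -1.0, 0.001], [-1.0, -0.0, 0.001]]
delta tool [59.  -3.  -1.9]
```

View pics/c1.png

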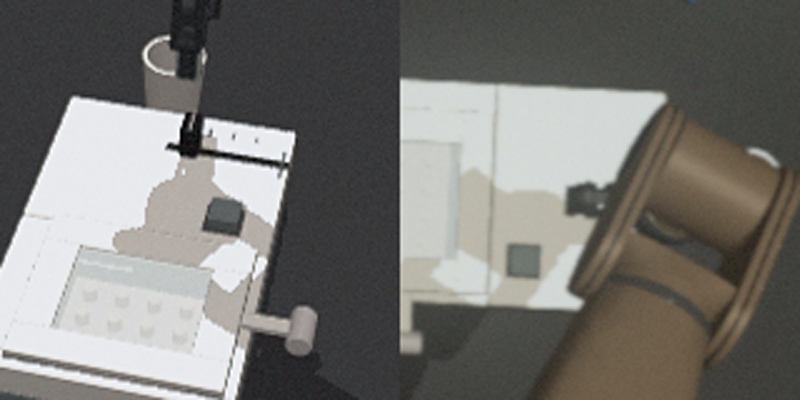

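The picture shows the fingers above the slider grip at (190,130) in the left half. I descend and close.

```bash
python3 -m crank '[{"dx":0.02,"dy":-0.001,"dz":0,"rx":0,"ry":0,"rz":0},{"dx":0.04,"dy":-0.001,"dz":0,"rx":0,"ry":0,"rz":0},{"dx":0.055,"dy":-0.001,"dz":0,"rx":0,"ry":0,"rz":0},{"dx":0.062,"dy":-0.001,"dz":0,"rx":0,"ry":0,"rz":0},{"dx":0.062,"dy":-0.001,"dz":0,"rx":0,"ry":0,"rz":0}]' 0
python3 -m crank '[{"dx":0,"dy":0,"dz":0,"rx":0,"ry":0,"rz":0},{"dx":0,"dy":0,"dz":0,"rx":0,"ry":0,"rz":0},{"dx":0,"dy":0,"dz":0,"rx":0,"ry":0,"rz":0},{"dx":0,"dy":0,"dz":0,"rx":0,"ry":0,"rz":0},{"dx":0,"dy":0,"dz":0,"rx":0,"ry":0,"rz":0},{"dx":0,"dy":0,"dz":0,"rx":0,"ry":0,"rz":0},{"dx":0,"dy":0,"dz":0,"rx":0,"ry":0,"rz":0},{"dx":0,"dy":0,"dz":0,"rx":0,"ry":0,"rz":0}]' 1
python3 g.py
```

```text
time: 3.2
ee_pos: [583.2, -220.2, 91.4]
eef_rot: [-2.186, 0.07, 2.19]
contact_force: [-0.1, 0.4, -1.0]
width: 85.3
time: 4.0
ee_pos: [583.8, -220.0, 92.2]
eef_rot: [-2.189, 0.07, 2.189]
contact_force: [0.2, 0.0, -0.9]
width: -0.4
t 4.0 TCP [ 583.8 -220.    92.2] shaker frame [  -2.2 -141.2   92.2] F(shaker) [ 0.2  0.  -0.9] w -0.3973826674764093
tool axes in shaker [[-0.0, 0.0, -1.0], [0.0, -1.0, -0.0], [-1.0, -0.0, 0.0]]
```

```bash
python3 - <<'E'
from h import *
p=imaging.camera("side");s=get_state();print("TCP px",proj(p,s["ee_pos"]))
for d in imaging.silhouettes(p,"speed_grip"):print(d["conf"],d["uv"],d["region"].sum())
a=p["img"][80:180,250:370]
cv2.imwrite("pics/c2.png",cv2.resize(a,(720,600),interpolation=2))
E
```

```text
TCP px [[306.37659896 126.28590853]]
```

View pics/c2.png

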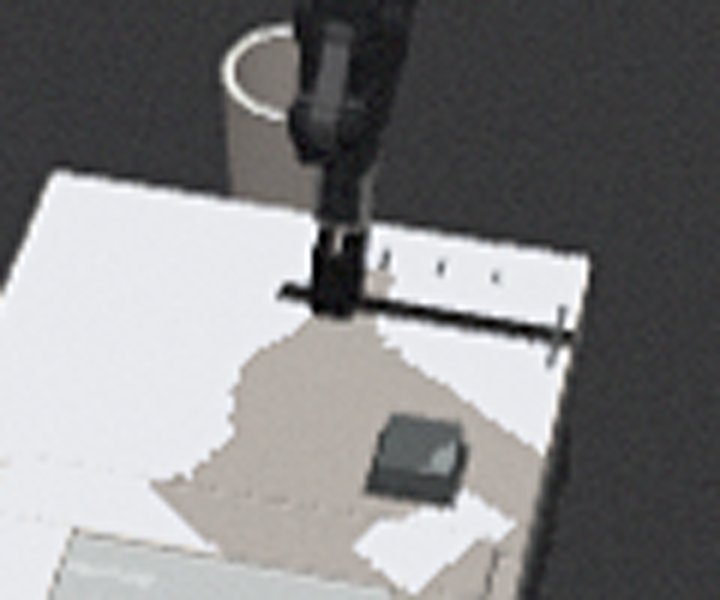

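The TCP projects onto the grip at (306,126), yet the width reads 0. I can't tell from this picture whether the fingers hold it, so I'll try a short pull.

```bash
python3 -m crank '[{"dx":0,"dy":0,"dz":0.01,"rx":0,"ry":0,"rz":0},{"dx":0,"dy":0,"dz":0.02,"rx":0,"ry":0,"rz":0},{"dx":0,"dy":0,"dz":0.03,"rx":0,"ry":0,"rz":0},{"dx":0,"dy":0,"dz":0.04,"rx":0,"ry":0,"rz":0},{"dx":0,"dy":0,"dz":0.04,"rx":0,"ry":0,"rz":0}]'
python3 g.py; python3 - <<'E'
from h import *
p=imaging.camera("side");s=get_state();print("TCP px",proj(p,s["ee_pos"]))
a=p["img"][80:180,250:370]
cv2.imwrite("pics/c3.png",cv2.resize(a,(720,600),interpolation=2))
E
```

```text
time: 4.6
ee_pos: [542.4, -217.2, 92.1]
eef_rot: [-2.187, 0.071, 2.189]
contact_force: [0.2, -0.4, -0.5]
width: -0.2
t 4.6 TCP [ 542.4 -217.2   92.1] shaker frame [ -43.7 -141.1   92.1] F(shaker) [ 0.3 -0.4 -0.5] w -0.24291229611693435
tool axes in shaker [[-0.001, -0.0, -1.0], [0.0, -1.0, 0.0], [-1.0, -0.0, 0.001]]
TCP px [[323.72094585 129.05804563]]
```

View pics/c3.png

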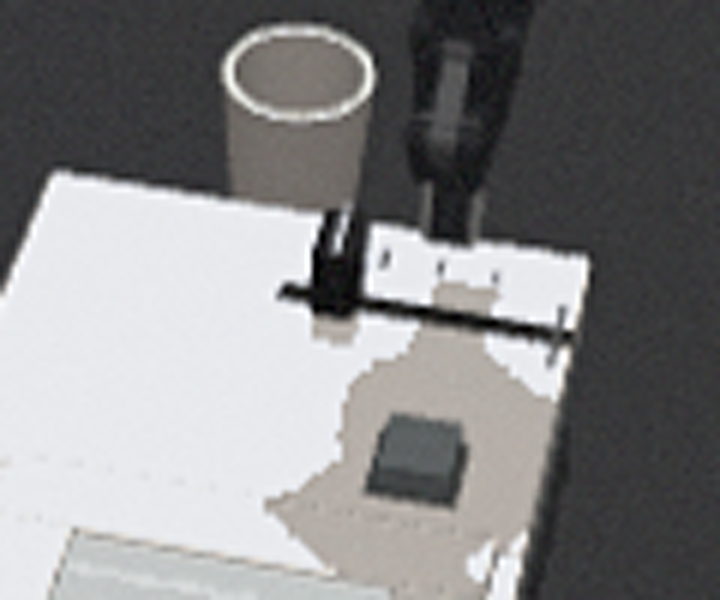

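The slider did not move. The shut fingertips show at crop (450,240), i.e. px (325,120), while the reported TCP projects to (324,129). So the tips are either higher or farther right than reported, and I'll work out which.

```bash
python3 - <<'E'
from h import *
from scipy.spatial.transform import Rotation as R
s=get_state();p=imaging.camera("side");q=imaging.camera("top");T=s["ee_pos"];X=R.from_rotvec(s["eef_rot"]).as_matrix()[:,0]
tip=[325,120]
for z in(85,92,100,110,120,130): print(z,onz(p,tip,z).round(1))
print("shadow on deck",onz(p,[250+465/6,80+288/6],85).round(1))
print("grip shadow end",onz(p,[250+335/6,80+340/6],85).round(1),"grip foot near",onz(p,[250+335/6,80+315/6],85).round(1))
print("grip top px pred z119 & foot", proj(p,[[584.9,-218,119],[584.9,-218,85]]))
print("top: TCP px",proj(q,T),"TCP z120",proj(q,T+[0,0,28]))
a=q["img"][140:290,290:460];cv2.imwrite("pics/c4.png",cv2.resize(a,(680,600),interpolation=2))
E
```

```text
85 [ 544.1 -258.6   85. ]
92 [ 543.8 -250.2   92. ]
100 [ 543.4 -240.6  100. ]
110 [ 542.9 -228.6  110. ]
120 [ 542.3 -216.6  120. ]
130 [ 541.8 -204.7  130. ]
shadow on deck [ 535.3 -231.2   85. ]
grip shadow end [ 581.  -192.4   85. ] grip foot near [ 582.9 -206.6   85. ]
grip top px pred z119 & foot [[306.39058011 117.76068743]
 [305.62644142 129.15835302]]
top: TCP px [[374.62495248 233.08836388]] TCP z120 [[376.78243816 232.68088018]]
```

View pics/c4.png

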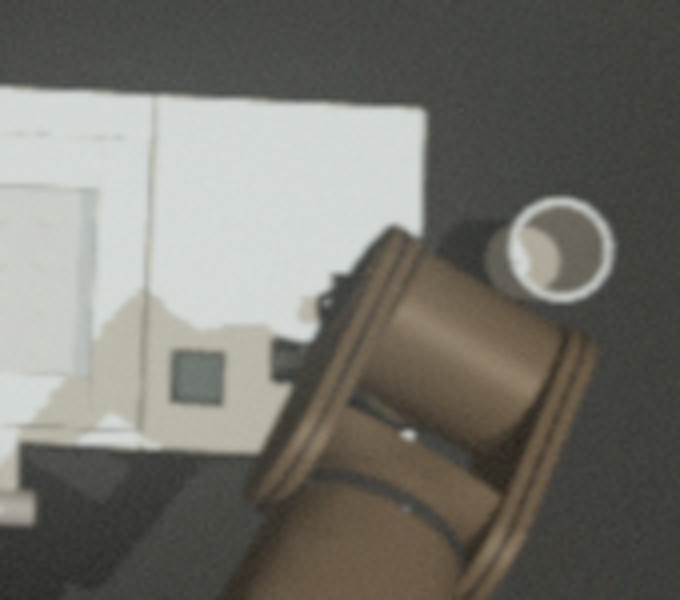

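The best reading is that the tips sit about 28 mm above the reported TCP: the ray at the reported y gives z≈120, and x agrees. The grip top is at 119, which explains closing over it without contact. I'll check this with a gentle guarded touch of the deck here.

```bash
python3 -m crank '[{"dx":0.006,"dy":0,"dz":0,"rx":0,"ry":0,"rz":0},{"dx":0.012,"dy":0,"dz":0,"rx":0,"ry":0,"rz":0},{"dx":0.018,"dy":0,"dz":0,"rx":0,"ry":0,"rz":0},{"dx":0.018,"dy":0,"dz":0,"rx":0,"ry":0,"rz":0}]'
for i in 1; do python3 -m crank '[{"dx":0.003,"dy":0,"dz":0,"rx":0,"ry":0,"rz":0},{"dx":0.003,"dy":0,"dz":0,"rx":0,"ry":0,"rz":0}]'; done
python3 g.py; python3 - <<'E'
from h import *
p=imaging.camera("side");s=get_state();print("TCP px",proj(p,s["ee_pos"]))
a=p["img"][80:180,250:370]
cv2.imwrite("pics/c5.png",cv2.resize(a,(720,600),interpolation=2))
E
```

```text
time: 5.15
ee_pos: [543.0, -216.8, 72.4]
eef_rot: [-2.185, 0.069, 2.191]
contact_force: [-0.1, 0.2, 0.1]
width: -0.2
time: 5.35
ee_pos: [543.8, -217.3, 70.8]
eef_rot: [-2.188, 0.07, 2.189]
contact_force: [0.0, -0.1, -0.1]
width: -0.1
t 5.35 TCP [ 543.8 -217.3   70.8] shaker frame [ -42.3 -141.1   70.8] F(shaker) [ 0.1 -0.1 -0.1] w -0.05015601189903348
tool axes in shaker [[-0.001, 0.0, -1.0], [0.0, -1.0, -0.0], [-1.0, -0.0, 0.001]]
TCP px [[322.71433001 135.96838136]]
```

View pics/c5.png

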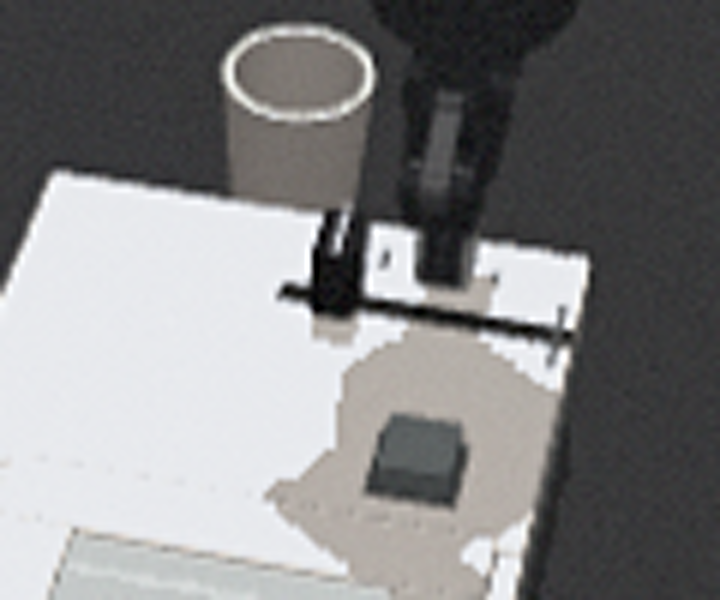

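Still no contact at reported z 70.8. The tips now show at crop (445,283), close to their shadow. I continue the guarded touch.

```bash
R='python3 -m crank'
python3 -m crank '[{"dx":0.002,"dy":0,"dz":0,"rx":0,"ry":0,"rz":0},{"dx":0.004,"dy":0,"dz":0,"rx":0,"ry":0,"rz":0},{"dx":0.004,"dy":0,"dz":0,"rx":0,"ry":0,"rz":0}]' | grep -E "ee_pos|force"
python3 -m crank '[{"dx":0.002,"dy":0,"dz":0,"rx":0,"ry":0,"rz":0},{"dx":0.002,"dy":0,"dz":0,"rx":0,"ry":0,"rz":0}]' | grep -E "ee_pos|force"
```

```text
ee_pos: [543.7, -217.3, 66.9]
contact_force: [-0.1, -0.1, -0.2]
ee_pos: [543.7, -217.3, 64.9]
contact_force: [0.4, 0.7, 0.2]
```

```bash
python3 -m crank '[{"dx":0.002,"dy":0,"dz":0,"rx":0,"ry":0,"rz":0},{"dx":0.002,"dy":0,"dz":0,"rx":0,"ry":0,"rz":0}]' | grep -E "ee_pos|force"
python3 -m crank '[{"dx":0.0015,"dy":0,"dz":0,"rx":0,"ry":0,"rz":0},{"dx":0.0015,"dy":0,"dz":0,"rx":0,"ry":0,"rz":0}]' | grep -E "ee_pos|force"
```

```text
ee_pos: [543.7, -217.3, 62.9]
contact_force: [0.6, -0.8, -0.3]
ee_pos: [543.8, -217.3, 61.5]
contact_force: [-0.4, 0.5, -0.3]
```

```bash
python3 -m crank '[{"dx":0.0015,"dy":0,"dz":0,"rx":0,"ry":0,"rz":0},{"dx":0.0015,"dy":0,"dz":0,"rx":0,"ry":0,"rz":0}]' | grep -E "ee_pos|force"
python3 -m crank '[{"dx":0.0015,"dy":0,"dz":0,"rx":0,"ry":0,"rz":0},{"dx":0.0015,"dy":0,"dz":0,"rx":0,"ry":0,"rz":0}]' | grep -E "ee_pos|force"
python3 - <<'E'
from h import *
p=imaging.camera("side");s=get_state();g=cv2.cvtColor(p["img"],6)
# column profile at finger column: find bottom of dark
for c in (321,322,323,324,325,326,327): print(c,g[112:136,c].tolist())
E
```

```text
ee_pos: [543.8, -217.3, 60.0]
contact_force: [0.3, -0.3, -0.9]
ee_pos: [543.8, -217.4, 58.5]
contact_force: [0.1, -0.8, 0.5]
321 [86, 86, 85, 81, 63, 54, 43, 43, 34, 33, 24, 28, 23, 29, 26, 30, 35, 25, 37, 45, 42, 84, 151, 180]
322 [86, 83, 80, 86, 66, 56, 48, 43, 40, 24, 31, 40, 29, 27, 34, 24, 34, 37, 37, 57, 72, 57, 130, 180]
323 [84, 81, 77, 84, 68, 52, 49, 37, 33, 22, 36, 32, 33, 38, 29, 30, 32, 37, 33, 53, 74, 31, 115, 182]
324 [76, 73, 62, 51, 46, 22, 20, 21, 27, 20, 31, 29, 21, 29, 33, 31, 31, 34, 24, 51, 70, 33, 120, 181]
325 [52, 59, 33, 46, 36, 37, 26, 25, 28, 29, 25, 23, 32, 32, 35, 31, 38, 35, 33, 55, 72, 16, 106, 178]
326 [49, 70, 44, 48, 39, 37, 25, 16, 27, 32, 26, 31, 44, 58, 53, 57, 68, 71, 82, 80, 84, 24, 85, 154]
327 [56, 81, 36, 30, 44, 30, 26, 24, 18, 17, 15, 50, 83, 92, 96, 93, 93, 98, 108, 98, 49, 18, 83, 155]
```

```bash
for i in 1; do
python3 -m crank '[{"dx":0.0015,"dy":0,"dz":0,"rx":0,"ry":0,"rz":0},{"dx":0.0015,"dy":0,"dz":0,"rx":0,"ry":0,"rz":0}]' | grep -E "ee_pos|force"
python3 -m crank '[{"dx":0.0015,"dy":0,"dz":0,"rx":0,"ry":0,"rz":0},{"dx":0.0015,"dy":0,"dz":0,"rx":0,"ry":0,"rz":0}]' | grep -E "ee_pos|force"
done
```

```text
ee_pos: [543.8, -217.3, 57.0]
contact_force: [0.4, 0.5, 0.4]
ee_pos: [543.8, -217.4, 55.5]
contact_force: [-0.9, 1.0, -0.6]
```

```bash
python3 -m crank '[{"dx":0.0015,"dy":0,"dz":0,"rx":0,"ry":0,"rz":0},{"dx":0.0015,"dy":0,"dz":0,"rx":0,"ry":0,"rz":0}]' | grep -E "ee_pos|force"
python3 -m crank '[{"dx":0.0015,"dy":0,"dz":0,"rx":0,"ry":0,"rz":0},{"dx":0.0015,"dy":0,"dz":0,"rx":0,"ry":0,"rz":0}]' | grep -E "ee_pos|force"
python3 - <<'E'
from h import *
p=imaging.camera("side")
a=p["img"][90:150,280:352]
cv2.imwrite("pics/c6.png",cv2.resize(a,(720,600),interpolation=2))
E
```

```text
ee_pos: [543.8, -217.4, 54.0]
contact_force: [0.1, 0.1, -0.0]
ee_pos: [544.1, -217.5, 53.0]
contact_force: [-0.4, -0.2, 2.8]
```

View pics/c6.png

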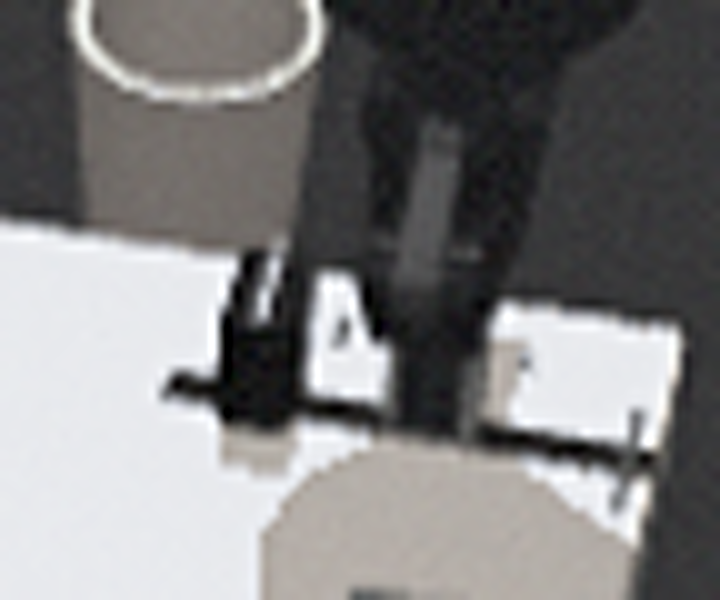

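Contact came at reported z≈53.3, with the tips on the deck at z=85, beside the slot at crop (435,440). So reported z equals true tip z minus 32, and I'll apply that everywhere. I back up, open, return over the slider and grip it at the right depth.

```bash
python3 -m crank '[{"dx":-0.025,"dy":0,"dz":0,"rx":0,"ry":0,"rz":0},{"dx":-0.05,"dy":0,"dz":0,"rx":0,"ry":0,"rz":0},{"dx":-0.055,"dy":0,"dz":0,"rx":0,"ry":0,"rz":0},{"dx":-0.055,"dy":-0.001,"dz":-0.02,"rx":0,"ry":0,"rz":0},{"dx":-0.055,"dy":-0.001,"dz":-0.041,"rx":0,"ry":0,"rz":0},{"dx":-0.055,"dy":-0.001,"dz":-0.041,"rx":0,"ry":0,"rz":0},{"dx":-0.055,"dy":-0.001,"dz":-0.041,"rx":0,"ry":0,"rz":0}]' 0
python3 g.py -1 -140 57
```

```text
time: 8.3
ee_pos: [584.2, -218.7, 106.4]
eef_rot: [-2.186, 0.069, 2.191]
contact_force: [0.0, 0.1, -0.7]
width: 85.3
t 8.3 TCP [ 584.2 -218.7  106.4] shaker frame [  -1.9 -139.9  106.4] F(shaker) [ 0.   0.1 -0.7] w 85.3341096196597
tool axes in shaker [[-0.002, 0.001, -1.0], [0.001, -1.0, -0.001], [-1.0, -0.001, 0.002]]
delta tool [49.4  0.2 -1. ]
```

```bash
python3 -m crank '[{"dx":0.02,"dy":0,"dz":0,"rx":0,"ry":0,"rz":0},{"dx":0.035,"dy":0,"dz":0,"rx":0,"ry":0,"rz":0},{"dx":0.044,"dy":0,"dz":0,"rx":0,"ry":0,"rz":0},{"dx":0.049,"dy":0,"dz":0,"rx":0,"ry":0,"rz":0},{"dx":0.049,"dy":0,"dz":0,"rx":0,"ry":0,"rz":0}]' 0
python3 -m crank '[{"dx":0,"dy":0,"dz":0,"rx":0,"ry":0,"rz":0},{"dx":0,"dy":0,"dz":0,"rx":0,"ry":0,"rz":0},{"dx":0,"dy":0,"dz":0,"rx":0,"ry":0,"rz":0},{"dx":0,"dy":0,"dz":0,"rx":0,"ry":0,"rz":0},{"dx":0,"dy":0,"dz":0,"rx":0,"ry":0,"rz":0},{"dx":0,"dy":0,"dz":0,"rx":0,"ry":0,"rz":0},{"dx":0,"dy":0,"dz":0,"rx":0,"ry":0,"rz":0}]' 1
python3 g.py
```

```text
time: 8.8
ee_pos: [584.1, -218.8, 57.6]
eef_rot: [-2.186, 0.069, 2.19]
contact_force: [0.5, 0.1, -0.3]
width: 85.4
time: 9.5
ee_pos: [585.4, -218.5, 59.6]
eef_rot: [-2.189, 0.069, 2.187]
contact_force: [-0.2, 4.6, 5.9]
width: 26.9
t 9.5 TCP [ 585.4 -218.5   59.6] shaker frame [  -0.7 -139.5   59.6] F(shaker) [-0.5  4.6  5.9] w 26.9355238838144
tool axes in shaker [[0.001, 0.0, -1.0], [0.001, -1.0, -0.0], [-1.0, -0.001, -0.001]]
```

Gripped at a width of 27. Now I pull forward.

```bash
python3 -m crank '[{"dx":-0.002,"dy":0,"dz":0.006,"rx":0,"ry":0,"rz":0},{"dx":-0.002,"dy":0,"dz":0.014,"rx":0,"ry":0,"rz":0},{"dx":-0.002,"dy":0,"dz":0.022,"rx":0,"ry":0,"rz":0},{"dx":-0.002,"dy":0,"dz":0.03,"rx":0,"ry":0,"rz":0},{"dx":-0.002,"dy":0,"dz":0.038,"rx":0,"ry":0,"rz":0},{"dx":-0.002,"dy":0,"dz":0.044,"rx":0,"ry":0,"rz":0},{"dx":-0.002,"dy":0,"dz":0.05,"rx":0,"ry":0,"rz":0}]'
python3 -m crank '[{"dx":0,"dy":0,"dz":0.004,"rx":0,"ry":0,"rz":0},{"dx":0,"dy":0,"dz":0.004,"rx":0,"ry":0,"rz":0}]'
python3 g.py
```

```text
time: 10.2
ee_pos: [533.4, -214.9, 59.7]
eef_rot: [-2.186, 0.069, 2.19]
contact_force: [2.3, 5.4, -3.8]
width: 27.0
time: 10.4
ee_pos: [528.9, -214.6, 59.7]
eef_rot: [-2.184, 0.068, 2.191]
contact_force: [-1.5, 4.9, -3.3]
width: 26.9
t 10.4 TCP [ 528.9 -214.6   59.7] shaker frame [ -57.4 -139.4   59.7] F(shaker) [-1.8  4.8 -3.3] w 26.913581409553988
tool axes in shaker [[-0.004, -0.0, -1.0], [0.002, -1.0, 0.0], [-1.0, -0.002, 0.004]]
```

```bash
for i in 1; do python3 -m crank '[{"dx":0,"dy":0,"dz":0.004,"rx":0,"ry":0,"rz":0},{"dx":0,"dy":0,"dz":0.008,"rx":0,"ry":0,"rz":0},{"dx":0,"dy":0,"dz":0.008,"rx":0,"ry":0,"rz":0}]'|grep -E "ee_|force"; done
python3 -m crank '[{"dx":0,"dy":0,"dz":0.003,"rx":0,"ry":0,"rz":0},{"dx":0,"dy":0,"dz":0.005,"rx":0,"ry":0,"rz":0},{"dx":0,"dy":0,"dz":0.005,"rx":0,"ry":0,"rz":0}]'|grep -E "ee_|force"
python3 g.py
```

```text
ee_pos: [521.3, -214.1, 59.7]
contact_force: [0.6, 5.2, -3.8]
ee_pos: [516.6, -213.8, 59.7]
contact_force: [1.0, 5.4, -5.2]
t 11.0 TCP [ 516.6 -213.8   59.7] shaker frame [ -69.7 -139.3   59.7] F(shaker) [ 0.7  5.4 -5.2] w 27.20333591342612
tool axes in shaker [[-0.002, -0.0, -1.0], [0.002, -1.0, 0.0], [-1.0, -0.002, 0.002]]
```

```bash
python3 -m crank '[{"dx":0,"dy":0,"dz":0.003,"rx":0,"ry":0,"rz":0},{"dx":0,"dy":0,"dz":0.005,"rx":0,"ry":0,"rz":0},{"dx":0,"dy":0,"dz":0.005,"rx":0,"ry":0,"rz":0}]'|grep -E "ee_|force"
python3 -m crank '[{"dx":0,"dy":0,"dz":0.003,"rx":0,"ry":0,"rz":0},{"dx":0,"dy":0,"dz":0.003,"rx":0,"ry":0,"rz":0}]'|grep -E "ee_|force"
python3 g.py
```

```text
ee_pos: [512.8, -213.6, 59.7]
contact_force: [5.3, 5.4, -6.6]
ee_pos: [512.9, -213.6, 59.8]
contact_force: [15.3, 5.5, -13.3]
t 11.5 TCP [ 512.9 -213.6   59.8] shaker frame [ -73.3 -139.4   59.8] F(shaker) [ 15.    6.5 -13.3] w 27.0789764013127
tool axes in shaker [[0.009, -0.002, -1.0], [0.001, -1.0, 0.002], [-1.0, -0.001, -0.009]]
```

The slider hits a hard stop at x=-73, with 15 N. I release it, rise and go over the cover grip.

```bash
python3 -m crank '[{"dx":0,"dy":0,"dz":-0.003,"rx":0,"ry":0,"rz":0},{"dx":0,"dy":0,"dz":-0.003,"rx":0,"ry":0,"rz":0},{"dx":0,"dy":0,"dz":-0.003,"rx":0,"ry":0,"rz":0},{"dx":0,"dy":0,"dz":-0.003,"rx":0,"ry":0,"rz":0},{"dx":-0.02,"dy":0,"dz":-0.003,"rx":0,"ry":0,"rz":0},{"dx":-0.045,"dy":0,"dz":-0.003,"rx":0,"ry":0,"rz":0},{"dx":-0.07,"dy":0,"dz":-0.003,"rx":0,"ry":0,"rz":0},{"dx":-0.07,"dy":-0.03,"dz":0.01,"rx":0,"ry":0,"rz":0},{"dx":-0.07,"dy":-0.06,"dz":0.02,"rx":0,"ry":0,"rz":0},{"dx":-0.07,"dy":-0.09,"dz":0.03,"rx":0,"ry":0,"rz":0}]' 0
python3 -m crank '[{"dx":0,"dy":-0.04,"dz":0.012,"rx":0,"ry":0,"rz":0},{"dx":0,"dy":-0.075,"dz":0.022,"rx":0,"ry":0,"rz":0},{"dx":0,"dy":-0.1,"dz":0.028,"rx":0,"ry":0,"rz":0},{"dx":0,"dy":-0.11,"dz":0.028,"rx":0,"ry":0,"rz":0},{"dx":0,"dy":-0.11,"dz":0.028,"rx":0,"ry":0,"rz":0}]' 0
python3 g.py -135 60 38
python3 - <<'E'
from h import *
p=imaging.camera("side");q=imaging.camera("top");v=np.load("v.npy")
c,s=np.cos(v[2]),np.sin(v[2]); W=lambda x,y,z:[v[0]+c*x-s*y,v[1]+s*x+c*y,z]
print("slider top pred at -76: ",proj(p,W(-76,-140,119)),proj(p,W(-76,-140,85)),"handle",proj(p,W(-135,60,90)),proj(q,W(-135,60,90)))
for n in("reagent","beaker","jar"):
  for d in imaging.silhouettes(p,n)[:1]:print(n,d["uv"])
a=cv2.resize(p["img"][80:280,240:400],(480,600),interpolation=2)
cv2.imwrite("pics/c7.png",a)
E
```

```text
time: 12.5
ee_pos: [485.5, -122.3, 131.4]
eef_rot: [-2.19, 0.073, 2.188]
contact_force: [0.2, -0.7, 0.1]
width: 85.6
time: 13.0
ee_pos: [465.2, -10.5, 131.1]
eef_rot: [-2.191, 0.069, 2.189]
contact_force: [-0.3, -0.0, 0.0]
width: 85.6
t 13.0 TCP [465.2 -10.5 131.1] shaker frame [-134.1   60.2  131.1] F(shaker) [-0.3 -0.   0. ] w 85.56448772510586
tool axes in shaker [[0.001, 0.002, -1.0], [-0.001, -1.0, -0.002], [-1.0, 0.001, -0.001]]
delta tool [93.1  0.1  1. ]
slider top pred at -76:  [[339.01749087 122.74826352]] [[337.53885949 134.1338352 ]] handle [[351.0459744  201.00082878]] [[290.96354335 266.68801134]]
reagent [241.5, 263.5]
beaker [299.0, 96.9]
jar [314.7, 267.4]
```

View pics/c7.png

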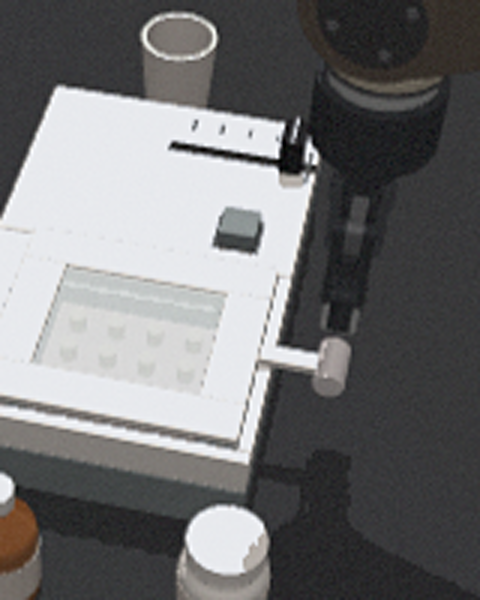

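The picture shows the slider at the front end (crop (292,155)), with the fingers directly above the barrel grip (332,367 → px (351,202), predicted (351,201)). I descend and pinch.

```bash
python3 -m crank '[{"dx":0.02,"dy":0,"dz":0.001,"rx":0,"ry":0,"rz":0},{"dx":0.042,"dy":0,"dz":0.001,"rx":0,"ry":0,"rz":0},{"dx":0.064,"dy":0,"dz":0.001,"rx":0,"ry":0,"rz":0},{"dx":0.08,"dy":0,"dz":0.001,"rx":0,"ry":0,"rz":0},{"dx":0.09,"dy":0,"dz":0.001,"rx":0,"ry":0,"rz":0},{"dx":0.09,"dy":0,"dz":0.001,"rx":0,"ry":0,"rz":0}]' 0
python3 -m crank '[{"dx":0,"dy":0,"dz":0,"rx":0,"ry":0,"rz":0},{"dx":0,"dy":0,"dz":0,"rx":0,"ry":0,"rz":0},{"dx":0,"dy":0,"dz":0,"rx":0,"ry":0,"rz":0},{"dx":0,"dy":0,"dz":0,"rx":0,"ry":0,"rz":0},{"dx":0,"dy":0,"dz":0,"rx":0,"ry":0,"rz":0},{"dx":0,"dy":0,"dz":0,"rx":0,"ry":0,"rz":0},{"dx":0,"dy":0,"dz":0,"rx":0,"ry":0,"rz":0}]' 1
python3 g.py
```

```text
time: 13.85
ee_pos: [462.9, -11.2, 39.3]
eef_rot: [-2.184, 0.071, 2.192]
contact_force: [0.1, 0.8, 0.2]
width: 85.7
time: 14.55
ee_pos: [464.8, -9.8, 42.1]
eef_rot: [-2.189, 0.069, 2.185]
contact_force: [-1.3, 5.3, 6.4]
width: 34.6
t 14.55 TCP [464.8  -9.8  42.1] shaker frame [-134.5   60.9   42.1] F(shaker) [-1.7  5.2  6.4] w 34.62143106093285
tool axes in shaker [[0.001, -0.001, -1.0], [0.002, -1.0, 0.001], [-1.0, -0.002, -0.001]]
```

```bash
python3 -m crank '[{"dx":-0.002,"dy":0,"dz":0,"rx":0,"ry":0,"rz":0},{"dx":-0.004,"dy":0,"dz":0,"rx":0,"ry":0,"rz":0},{"dx":-0.006,"dy":0,"dz":0,"rx":0,"ry":0,"rz":0},{"dx":-0.006,"dy":0,"dz":0,"rx":0,"ry":0,"rz":0}]'
python3 -m crank '[{"dx":-0.002,"dy":0,"dz":0,"rx":0,"ry":0,"rz":0},{"dx":-0.004,"dy":0,"dz":0,"rx":0,"ry":0,"rz":0},{"dx":-0.004,"dy":0,"dz":0,"rx":0,"ry":0,"rz":0}]'
python3 g.py
```

```text
time: 14.95
ee_pos: [465.0, -9.8, 46.8]
eef_rot: [-2.19, 0.069, 2.184]
contact_force: [5.9, 5.4, -4.2]
width: 34.5
time: 15.25
ee_pos: [465.2, -9.8, 50.7]
eef_rot: [-2.191, 0.069, 2.183]
contact_force: [7.1, 4.4, -5.1]
width: 35.6
t 15.25 TCP [465.2  -9.8  50.7] shaker frame [-134.1   60.9   50.7] F(shaker) [ 6.8  4.9 -5.1] w 35.55539337746346
tool axes in shaker [[0.004, -0.001, -1.0], [0.002, -1.0, 0.001], [-1.0, -0.002, -0.004]]
```

```bash
python3 -m crank '[{"dx":-0.002,"dy":0,"dz":0,"rx":0,"ry":0,"rz":0},{"dx":-0.003,"dy":0,"dz":0,"rx":0,"ry":0,"rz":0},{"dx":-0.003,"dy":0,"dz":0,"rx":0,"ry":0,"rz":0}]'
python3 -m crank '[{"dx":-0.002,"dy":0,"dz":0,"rx":0,"ry":0,"rz":0},{"dx":-0.003,"dy":0,"dz":0,"rx":0,"ry":0,"rz":0},{"dx":-0.003,"dy":0,"dz":0,"rx":0,"ry":0,"rz":0}]'
python3 g.py
```

```text
time: 15.55
ee_pos: [465.3, -9.8, 52.2]
eef_rot: [-2.193, 0.07, 2.181]
contact_force: [12.0, 3.9, -15.2]
width: 35.2
time: 15.85
ee_pos: [465.6, -9.8, 56.7]
eef_rot: [-2.192, 0.069, 2.182]
contact_force: [8.8, 4.0, -6.2]
width: 34.9
t 15.85 TCP [465.6  -9.8  56.7] shaker frame [-133.7   60.9   56.7] F(shaker) [ 8.5  4.6 -6.2] w 34.8654108871358
tool axes in shaker [[0.004, -0.001, -1.0], [0.003, -1.0, 0.001], [-1.0, -0.003, -0.004]]
```

The force peaked at 15 N and then dropped, so either the cover moved or the fingers slipped. I look.

```bash
python3 - <<'E'
from h import *
p=imaging.camera("side");o=cv2.imread("pics/side0.png")
a=np.hstack([cv2.resize(i[165:265,290:370],(400,500),interpolation=2) for i in(o,p["img"])])
cv2.imwrite("pics/c8.png",a)
E
```

```text
(no output)
```

View pics/c8.png

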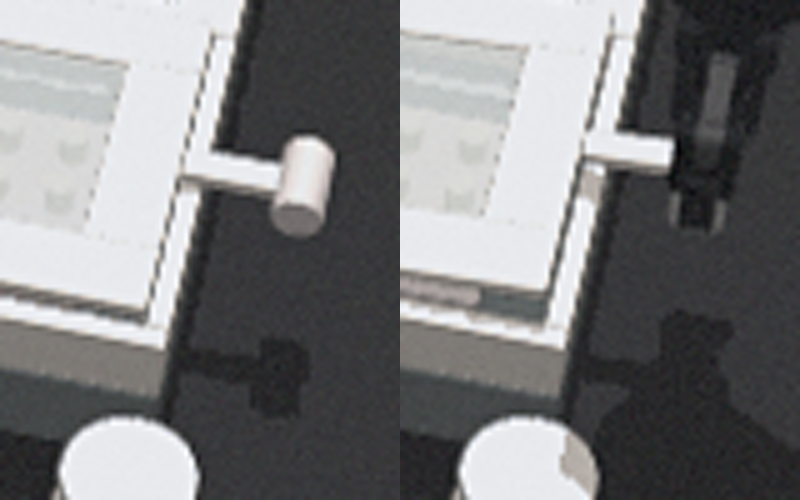

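The plate has clearly risen, but I can't tell 10 mm from 15 mm by eye. I lift 6 mm more and measure the plate's image shift numerically.

```bash
cat > sh.py <<'E'
from h import *
import sys
p=imaging.camera("side");cv2.imwrite(sys.argv[1],p["img"])
o=cv2.imread("pics/side0.png",0);g=cv2.cvtColor(p["img"],6)
for (r0,r1,c0,c1) in((172,218,285,318),(178,230,255,318)):
    t=g[r0:r1,c0:c1];M=np.eye(2,3,dtype=np.float32);M[1,2]=3
    try: cc,M=cv2.findTransformECC(t,o[r0-12:r1+25,c0-12:c1+12],np.float32([[1,0,12],[0,1,16]]),cv2.MOTION_TRANSLATION);print("rise px",M[1,2]-12,"dx",M[0,2]-12,cc)
    except Exception as e: print(e)
v=np.load("v.npy");c,s=np.cos(v[2]),np.sin(v[2]); W=lambda x,y,z:[v[0]+c*x-s*y,v[1]+s*x+c*y,z]
for a in(.02,.04,.063,.09): 
    print(a,(proj(p,W(95-150*np.cos(a),40,90+150*np.sin(a)))-proj(p,W(-55,40,90))).round(1))
E
python3 sh.py pics/k1.png
python3 -m crank '[{"dx":-0.002,"dy":0,"dz":0,"rx":0,"ry":0,"rz":0},{"dx":-0.004,"dy":0,"dz":0,"rx":0,"ry":0,"rz":0},{"dx":-0.006,"dy":0,"dz":0,"rx":0,"ry":0,"rz":0},{"dx":-0.006,"dy":0,"dz":0,"rx":0,"ry":0,"rz":0}]'
python3 sh.py pics/k2.png; python3 g.py
```

```text
rise px 1.8549681 dx 0.3493967 0.931954654814471
rise px 0.728158 dx 1.077158 0.8693387969112938
0.02 [[ 0.1 -1. ]]
0.04 [[ 0.1 -2. ]]
0.063 [[ 0.1 -3.1]]
0.09 [[ 0.1 -4.5]]
time: 16.35
ee_pos: [466.4, -9.9, 63.3]
eef_rot: [-2.194, 0.069, 2.18]
contact_force: [9.1, 5.6, -5.3]
width: 34.7
rise px 2.8920069 dx 0.580678 0.8882065371090652
rise px 1.0985384 dx 1.6708822 0.7797309452750736
0.02 [[ 0.1 -1. ]]
0.04 [[ 0.1 -2. ]]
0.063 [[ 0.1 -3.1]]
0.09 [[ 0.1 -4.5]]
t 16.4 TCP [466.4  -9.9  63.2] shaker frame [-133.    60.9   63.2] F(shaker) [ 8.1  6.2 -4. ] w 34.71773981411264
tool axes in shaker [[0.006, -0.001, -1.0], [0.002, -1.0, 0.001], [-1.0, -0.002, -0.006]]
```

The cover follows the tool with a steady 4–6 N, already well beyond the 10 mm play, so it isn't caught and the key isn't needed. I lift along the arc.

```bash
python3 -m crank '[{"dx":-0.012,"dy":0,"dz":-0.002,"rx":0,"ry":0,"rz":0},{"dx":-0.025,"dy":0,"dz":-0.005,"rx":0,"ry":0,"rz":0},{"dx":-0.036,"dy":0,"dz":-0.008,"rx":0,"ry":0,"rz":0},{"dx":-0.047,"dy":0,"dz":-0.011,"rx":0,"ry":0,"rz":0},{"dx":-0.058,"dy":0,"dz":-0.015,"rx":0,"ry":0,"rz":0},{"dx":-0.068,"dy":0,"dz":-0.019,"rx":0,"ry":0,"rz":0},{"dx":-0.068,"dy":0,"dz":-0.019,"rx":0,"ry":0,"rz":0}]'
python3 sh.py pics/k3.png|head -2; python3 g.py
```

```text
time: 17.1
ee_pos: [484.8, -11.1, 131.3]
eef_rot: [-2.192, 0.069, 2.182]
contact_force: [7.1, 4.3, -6.9]
width: 34.7
OpenCV(4.12.0) /io/opencv/modules/video/src/ecc.cpp:589: error: (-7:Iterations do not converge) The algorithm stopped before its convergence. The correlation is going to be minimized. Images may be uncorrelated or non-overlapped in function 'findTransformECC'

t 17.15 TCP [484.5 -11.1 130.6] shaker frame [-114.8   60.9  130.6] F(shaker) [ 7.3  4.  -6.3] w 35.01762698624755
tool axes in shaker [[0.004, -0.001, -1.0], [0.002, -1.0, 0.001], [-1.0, -0.002, -0.004]]
```

```bash
python3 -m crank '[{"dx":-0.01,"dy":0,"dz":-0.005,"rx":0,"ry":0,"rz":0},{"dx":-0.021,"dy":0,"dz":-0.011,"rx":0,"ry":0,"rz":0},{"dx":-0.03,"dy":0,"dz":-0.017,"rx":0,"ry":0,"rz":0},{"dx":-0.04,"dy":0,"dz":-0.024,"rx":0,"ry":0,"rz":0},{"dx":-0.049,"dy":0,"dz":-0.031,"rx":0,"ry":0,"rz":0},{"dx":-0.058,"dy":0,"dz":-0.038,"rx":0,"ry":0,"rz":0},{"dx":-0.066,"dy":0,"dz":-0.046,"rx":0,"ry":0,"rz":0},{"dx":-0.074,"dy":0,"dz":-0.054,"rx":0,"ry":0,"rz":0},{"dx":-0.082,"dy":0,"dz":-0.062,"rx":0,"ry":0,"rz":0},{"dx":-0.09,"dy":0,"dz":-0.071,"rx":0,"ry":0,"rz":0}]'
python3 -m crank '[{"dx":0,"dy":0,"dz":0,"rx":0,"ry":0,"rz":0},{"dx":0,"dy":0,"dz":0,"rx":0,"ry":0,"rz":0},{"dx":0,"dy":0,"dz":0,"rx":0,"ry":0,"rz":0},{"dx":0,"dy":0,"dz":0,"rx":0,"ry":0,"rz":0},{"dx":0,"dy":0,"dz":0,"rx":0,"ry":0,"rz":0}]'
python3 g.py
python3 - <<'E'
from h import *
p=imaging.camera("side")
v=np.load("v.npy");c,s=np.cos(v[2]),np.sin(v[2]); W=lambda x,y,z:[v[0]+c*x-s*y,v[1]+s*x+c*y,z]
for a in(.6,.7,.8,.9,1.0):
    P=lambda r,y:proj(p,W(95-r*np.cos(a),y,85.5+r*np.sin(a)))[0].round(0)
    print(a,"front edge R/L",P(190,-20),P(190,140),"handle",P(230,60))
for n in("reagent","beaker","jar"):
  for d in imaging.silhouettes(p,n)[:1]:print(n,d["uv"])
cv2.imwrite("pics/c9.png",cv2.resize(p["img"][50:300,170:420],(600,600),interpolation=2))
E
```

```text
time: 18.15
ee_pos: [554.0, -15.8, 219.3]
eef_rot: [-2.186, 0.068, 2.189]
contact_force: [5.2, 4.9, -11.9]
width: 35.0
time: 18.65
ee_pos: [554.5, -15.8, 219.6]
eef_rot: [-2.189, 0.068, 2.187]
contact_force: [4.3, 4.9, -9.5]
width: 34.5
t 18.65 TCP [554.5 -15.8 219.6] shaker frame [-44.6  60.7 219.6] F(shaker) [ 4.   5.2 -9.5] w 34.485445396041364
tool axes in shaker [[0.001, 0.0, -1.0], [0.002, -1.0, -0.0], [-1.0, -0.002, -0.001]]
0.6 front edge R/L [326. 131.] [311. 189.] handle [338. 153.]
0.7 front edge R/L [321. 125.] [305. 182.] handle [331. 144.]
0.8 front edge R/L [315. 118.] [299. 175.] handle [323. 136.]
0.9 front edge R/L [309. 112.] [291. 169.] handle [314. 128.]
1.0 front edge R/L [301. 106.] [282. 163.] handle [305. 121.]
reagent [240.5, 264.0]
beaker [294.8, 96.7]
jar [314.0, 269.7]
```

View pics/c9.png

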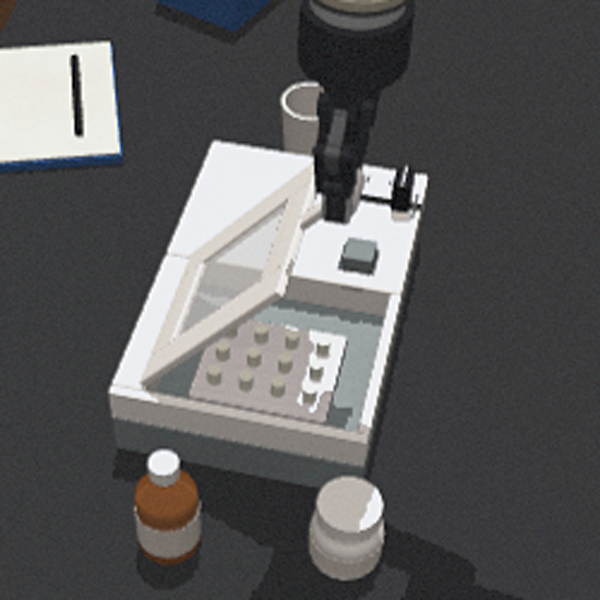

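The cover stands at about 0.88 rad: its front-left corner is at crop (285,292) → px (289,172), where 0.9 rad predicts (291,169). The fingers are on the grip, the slider is at the front line, and the bottle, cup and jar stand where they were. I hand in.

```bash
python3 -c "
from station import ticket; print(ticket.close_job())"; python3 g.py
```

```text
the job is handed in; nothing more can be done
None
the job is handed in; nothing more can be done
```

The speed slider is at its front end, and the cover is open to about 0.88 rad (50°), held by its barrel grip. I handed the job in at about 18.7 s; it reported no verdict.

- **Slider:** I pulled it forward until it stopped hard (15 N). The last picture shows it at the line.
- **Cover:** The tug met one brief 15 N peak at about 10 mm of rise. After that the cover came up freely, so I judged it not caught and never touched the release key. The peak is unexplained; it could have been the grip slipping a little.
- **Last check:** The cover's front-left corner is within about 3 pixels of where 0.9 rad predicts. The grip was firm at 34.5 mm opening and about 10 N was measured at the wrist. The bottle, cup and jar looked unmoved.
- **What disagreed:** The robot's reported tool height was about 32 mm lower than the real fingertips. My first grasp of the slider closed on air because of this. I found the offset by touching the deck gently and used it from then on. The picture-based measurement of the early cover rise was also noisy (about 1.9 px against 3.1 expected), so the force and the continued motion decided that it was free.

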